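# Nest the push block in the dicer's blade grid and lock it

## Robot

A 6-joint arm with a two-finger parallel gripper is mounted at the origin on the work surface. World frame = base frame: x ahead of the robot, y to its left, z up, the work surface at z = 0. Lengths are in mm, angles in rad, forces in N, time in s.
With the tool pointing down it reaches from about 300 to 775 mm from the base axis. Payload 14.6 kg.
Tool frame: the origin (TCP) lies on the centre line of the jaws, within the pads' length; the fingertips stand 19 mm ahead of it and the grasp point (between the pads) is the TCP (bot.tip_reach is the distance from the TCP to the fingertips, in mm); y points along the fingers, x is the direction in which the jaws open and shut, and the axes are right-handed (so a half turn about y gives the same grasp; the last joint's range is limited). The gripper opens to 85 mm and grips with 20 to 120 N. Pads are 22 mm wide; open, the fingers measure 114 mm over their backs; the gripper's body (76 mm by 85 mm) begins 54 mm behind the grasp point. The pads swing forward as they close: fully open they stand 13 mm farther back than shut.
Start: joints at [1.122, 0.3, 1.521, -0, 1.321, -0.067], TCP at [204.922, 510.389, 250.281] pointing down, gripper open.
Joint ranges: [-3.03, 3.03], [-0.79, 2.21], [0.23, 2.52], [-1.04, 4.18], [0, 3.07], [-2.55, 2.55]. Speed limits (rad/s): [2.22, 2.22, 2.57, 3.14, 3.14, 3.14].

## Interface

Orientations are given as a unit quaternion [w, x, y, z].
In Python, from rig import bot gives the robot as it stands. Calls block until the motion is done:
- bot.move_to(position, orientation): joint-space move of the TCP to a pose.
- bot.servo_line(position, attitude=None, speed=150, until_force=None): straight line of the TCP; attitude=None keeps the orientation; speed is the mean speed in mm/s. With until_force (N) it stops when the force on the tool has changed by that much, and returns True; else False.
- bot.move_joints(angles): joint-space move.
- bot.move_gripper(opening, grip_force=None): finger opening in mm; grip_force is the grip in N (None keeps the last); returns when the fingers have stopped.
- bot.dwell(seconds).
- bot.ik(position, orientation): joint angles nearest the present ones, or None.
- bot.read_state(): the state.
- bot.read_camera(name): name is "side" or "top" or "wrist"; returns a dict with "image" (384x512x3 uint8, blue, green, red), "depth" (384x512 float32, mm along the optical axis (not along the pixel's ray), 0 where there is no reading), "fovy" (degrees; the focal length in pixels is half the picture's height over the tangent of half this angle, whatever the lens; pixels are square), "cx", "cy" (the principal point, pixels), "eye" and "attitude" of the camera in the world; the wrist camera has in their place "mount" (4x4, takes a point from camera to tool coordinates, whose origin is the TCP and whose axes are the tool frame's). Camera axes: x right, y down, z forward; pixel columns grow to the right and rows downward; lengths in mm; the calibration is good to about 2 mm. A picture is of the moment at which its call begins: read the wrist's pose just before it.
A pose or a line that the arm cannot do raises bot.MotionError and nothing moves.
- bot.finish_job(): hands the job in, once; it reports no verdict.
The state is a dict: "clock": time; "joint_positions": joint angles; "qvel": joint speeds; "effort": joint torques, N m; "ee_pos": TCP position; "tool_rot": TCP orientation; "ft_force": force on the tool from outside, world axes, zero at the start; "moment": the same for the moment, N m; "grip_width": finger opening in mm.
Only numpy, scipy, OpenCV 4.12 (cv2) and the standard library are available. Lean on these libraries where they do the work, as an engineer would, in place of code of your own. Each camera call takes 0.05 s, during which the arm holds its last target.

## Task

Put the dicer away safely: take the green push block with the twenty small teeth from the cutting board, nest it in the dicer's blade grid so that every tooth goes down its own cell and the block is fully home, and do it gently, feeling for the cells, because the thin blades bend if they are pressed hard. Then turn the catch over the block until it stops, so that the block cannot fall out, and leave the other things on the bench as they are.

Things in the scene. Friction and masses are not known exactly. Their poses are not given: they have to be found in the camera images.
- block: Green plastic push block, 0.2 to 0.4 kg: plate 92 x 76 x 10 mm over 20 blunt square teeth (5 along its x by 4 along its y, pitch 16 mm, each 11 mm square, 25 mm long), grip ridge on top. Origin: block centre at the plane of the tooth tips, z up; plate 25 to 35 mm above it. Same either way round (half a turn). It stands on its teeth on the white board, 15 mm thick.
- block_grip (a point): Top centre of the green block's grip ridge, 80 mm above the tooth tips. The ridge is upright, 60 mm long along the block's x, 16 mm wide along its y, and rises 45 mm from the plate.
- spare: A red push block with the same plate and ridge but six big teeth, for another grid; it stands on the same board. Bystander; origin as for the green one.
- dicer: The dicer, fixed on the bench: grey deck on four legs over a steel pan, top 100 mm above the bench, from x = -107 to +92 mm and y = -102 to +102 mm. Origin: on the bench under the seat's centre, z up; the catch is at its -x end. With the block fully home (plate resting on the blade cassette) the block's origin is 75 mm above the bench.
- seat (a point): Centre of the seat (110 x 94 mm opening), level with deck top and blade edges; axes as the dicer. In it lies the green-rimmed blade cassette, 96 x 80 x 20 mm, square to it but loose: its centre is up to 4 mm off this point in x and in y (not measured); a sideways push of 15 N slides it, to 6 mm at most. 5 x 4 cells (x by y), pitch 16 mm, 14 mm square: 1.5 mm room each side of a tooth. The blades bend above 40 N.
- catch (a joint): Angle of the catch, a flat steel turn latch pivoting at dicer x = -84, y = +22 mm, 112 to 118 mm above the bench (2 mm over the plate of a block that is home). 0: open, its 58 mm arm along dicer +y, its tail with the knob along -y. Grows clockwise seen from above to the stop at 1.57: arm along +x over the block, tail along -x. Starts at 0 to 0.5; stays where left (1.5 N at the knob).
- catch_knob (a point): Top centre of the catch's upright black knob, 35 mm from the pivot on the tail; 16 mm across, 37 mm high, from 118 to 155 mm above the bench.
- brush: Cleaning brush lying on the bench, bystander.
- bottle: Yellow squeeze bottle 190 mm high, bystander; origin under its centre.
- cup: Steel cup 100 mm high, bystander; origin under its centre.
- spoon: Steel spoon lying on the bench, bystander.
- bowl: Steel bowl 50 mm high, 100 mm across, bystander; origin under its centre.
Mind the look-alikes: they are no part of the job. Of the things shaped like the block, the green one is meant.

How it is judged (in metres and radians):
On the way, in this order (a step that is already met when the one before it is completed fails the run):
1. the green block is fully home in the blade grid with the catch still open (z of block in the frame of dicer below 0.0775 m and horizontal distance between block and seat below 0.013 m and angle between block's own z axis and vertical below 0.05 rad and value of joint catch below 0.9 rad), for 0.2 s.
2. the catch is turned over the block up to its stop (value of joint catch above 1.45 rad), for 0.2 s.
At the end, for the whole second after the job is handed in: The block is in the blade grid with its origin at most 77.5 mm above the bench (fully home is 75 mm), within 13 mm of the seat's centre, upright within 0.05 rad, at rest, and the catch is turned to at least 1.45 rad (z of block in the frame of dicer below 0.0775 m and horizontal distance between block and seat below 0.013 m and angle between block's own z axis and vertical below 0.05 rad and value of joint catch above 1.45 rad and linear speed of block below 0.02 m/s); the robot touches nothing.
It fails at once if the block presses on the dicer with more than 40 N (contact force between block and dicer above 40 N).
It fails at once if the red push block is moved by more than 30 mm (distance of spare from where it was at the start of the episode above 0.03 m).
It fails at once if the brush, spoon, cup, bottle or bowl is moved by more than 30 mm (distance of any of brush, spoon, cup, bottle, bowl from where it was at the start of the episode above 0.03 m).
It also fails if it takes over 72 s, if anything falls off the work surface, if the arm or the gripper's body presses on something with over 40 N, if the wrist force passes 120 N, or if a joint passes its speed limit or range.

## Working session

There is one attempt and no reset: what is moved stays moved. The work goes in short steps, each a Python script; the robot and the scene stay as the last script left them, time stands still between calls to the robot, and variables do not carry over. Pictures are saved under pics/ and viewed, and the job is handed in when it is done.

```bash
ls; mkdir -p pics; python3 - <<'E'
from rig import bot
import cv2,numpy as np
s=bot.read_state();print(s)
for n in("side","top","wrist"):
    c=bot.read_camera(n);cv2.imwrite(f"pics/{n}0.png",c["image"]);np.savez(f"{n}0.npz",**c)
    print(n,{k:v for k,v in c.items() if k not in("image","depth")})
E
```

```text
pics
{'clock': 0.0, 'joint_positions': array([ 1.12238182e+00,  3.00497576e-01,  1.52161860e+00, -1.02549653e-05,
        1.32070887e+00, -6.65726071e-02]), 'qvel': array([ 9.96848755e-05, -6.61271697e-04,  8.92192126e-04,  3.50060304e-04,
       -7.51190008e-04, -7.25804297e-04]), 'effort': array([-2.70813071e-03, -5.43512356e+01, -3.61778605e+01, -2.52228301e-04,
        4.07157451e-03,  2.54508529e-05]), 'ee_pos': array([204.83897583, 510.18777859, 249.69090994]), 'tool_rot': array([-0.58557341,  0.58601844,  0.39565939, -0.39640865]), 'ft_force': array([ 0.05269344, -1.16270747, -0.74848092]), 'moment': array([ 0.03120789, -0.02775308, -0.02071547]), 'grip_width': 85.38769775080456}
side {'fovy': 47.18011682812098, 'cx': 257.6497962524867, 'cy': 194.25204075274112, 'eye': array([ 421.01589719, 1109.80323097, 1213.01001616]), 'attitude': array([ 0.00845018, -0.02512347,  0.915818  , -0.40071785])}
top {'fovy': 44.173196559656006, 'cx': 254.2401726176778, 'cy': 189.03773391842554, 'eye': array([ 206.32917237,  -23.33558588, 1537.86765175]), 'attitude': array([ 0.07056156, -0.66401273,  0.74063681, -0.0746008 ])}
wrist {'fovy': 64.54215738083279, 'cx': 254.3163903371737, 'cy': 191.81412935701303, 'mount': array([[ 9.99999849e-01,  2.76599232e-05,  5.49630448e-04,
        -2.01496408e-01],
       [-5.17627700e-04, -2.91857912e-01,  9.56461547e-01,
        -1.23776847e+02],
       [ 1.86869648e-04, -9.56461687e-01, -2.91857853e-01,
         7.37130380e+01],
       [ 0.00000000e+00,  0.00000000e+00,  0.00000000e+00,
         1.00000000e+00]])}
```

View pics/side0.png

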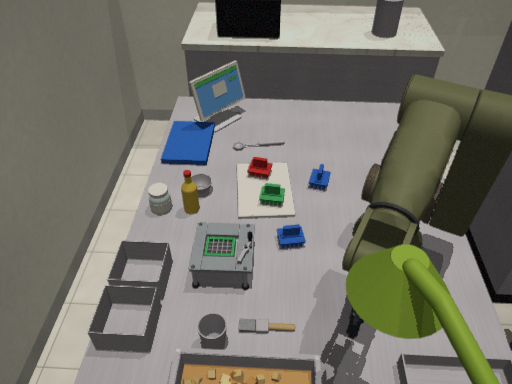

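View pics/top0.png

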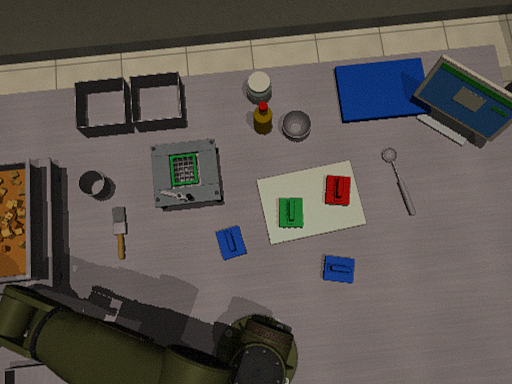

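View pics/wrist0.png

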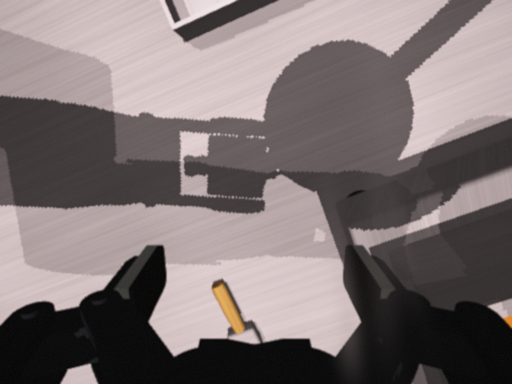

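The top view shows four block-shaped things: green (291,212), red (338,190), and blue (231,242) and (339,269). The green one on the white board fits the description. I'll confirm it with a crop and measure it together with the dicer.

```bash
cat > h.py <<'E'
import numpy as np,cv2
from scipy.spatial.transform import Rotation as R
def rot(q): return R.from_quat([q[1],q[2],q[3],q[0]])
def f_(c): return c["image"].shape[0]/2/np.tan(np.radians(float(c["fovy"]))/2)
def pose(c,st=None):
    if "eye" in c: return rot(c["attitude"]).as_matrix(),np.array(c["eye"])
    M=np.array(c["mount"]);T=rot(st["tool_rot"]).as_matrix()
    return T@M[:3,:3],T@M[:3,3]+st["ee_pos"]
def ray(c,uv,st=None):
    Rm,e=pose(c,st);uv=np.atleast_2d(uv).astype(float)
    d=np.c_[(uv[:,0]-c["cx"])/f_(c),(uv[:,1]-c["cy"])/f_(c),np.ones(len(uv))]
    return e,d@Rm.T
def plane(c,uv,z,st=None):
    e,d=ray(c,uv,st);return e+d*((z-e[2])/d[:,2])[:,None]
def dpt(c,uv,st=None):
    e,d=ray(c,uv,st);uv=np.atleast_2d(uv).astype(int)
    return e+d*c["depth"][uv[:,1],uv[:,0]][:,None]
def cloud(c,st=None):
    h,w=c["depth"].shape;u,v=np.meshgrid(np.arange(w),np.arange(h))
    e,d=ray(c,np.c_[u.ravel(),v.ravel()],st)
    return (e+d*c["depth"].ravel()[:,None]).reshape(h,w,3)
def proj(c,P,st=None):
    Rm,e=pose(c,st);q=(np.atleast_2d(P)-e)@Rm
    return np.c_[q[:,0]/q[:,2]*f_(c)+c["cx"],q[:,1]/q[:,2]*f_(c)+c["cy"]]
E
python3 - <<'E'
from h import *
ims=[]
for n,r in(("top",(130,110,240,180)),("side",(180,140,150,160))):
    c=dict(np.load(f"{n}0.npz"));x,y,w,h=r
    im=c["image"][y:y+h,x:x+w];cv2.imwrite(f"pics/{n}crop.png",cv2.resize(im,None,fx=3.3,fy=3.3,interpolation=cv2.INTER_CUBIC))
    P=cloud(c);hsv=cv2.cvtColor(c["image"],cv2.COLOR_BGR2HSV)
    m=cv2.inRange(hsv,(45,100,50),(80,255,255))
    k,l,s,ce=cv2.connectedComponentsWithStats(m)
    for i in range(1,k):
        if s[i,4]>40:
            q=P[l==i];print(n,s[i],ce[i],np.median(q,0),q[:,2].min(),q[:,2].max(),cv2.minAreaRect(q[:,:2].astype(np.float32)))
    uv=[(200,150),(185,200),(300,160),(350,185)] if n=="top" else [(240,240),(280,210)]
    print(n,dpt(c,uv))
E
```

```text
top [441  62  71  46 346] [476.51156069  84.16473988] [ 718.60935863 -727.45762578  237.5807605 ] 224.20379727464092 251.7837551357502 ((717.6514892578125, -729.0531616210938), (234.5028839111328, 13.577537536621094), 50.4842643737793)
top [492 106  16  11  43] [498.69767442 110.58139535] [ 642.53134672 -795.62016371  200.02465679] 191.3946921645993 208.17186956885143 ((641.44482421875, -798.3046875), (48.06500244140625, 8.290592193603516), 49.184913635253906)
top [169 153  29  33 321] [183.12461059 168.64174455] [595.14979797 166.69599187  99.69142274] -2.025047304464124 1537.867651753336 ((426.3394775390625, 108.6785888671875), (502.4107971191406, 104.46283721923828), 19.219520568847656)
top [279 198  24  29 666] [290.42642643 212.10510511] [ 427.24329709 -152.69347121   51.51233727] 10.45368799397147 1537.867651753336 ((337.83135986328125, -121.1827621459961), (91.6908187866211, 314.7387390136719), 69.59017181396484)
top [[ 648.78342192  108.57568045  102.08915855]
 [ 493.1471389   167.73383924  106.0761709 ]
 [ 607.21939528 -212.81922169    4.81296762]
 [ 495.83860736 -356.89523081   47.20302241]]
side [194  65  42  22 162] [214.75308642  76.13580247] [ 707.24316479 -731.23669716  238.70978096] 223.523653401954 1213.01001615803 ((615.8533325195312, 146.31280517578125), (184.36158752441406, 1957.322021484375), 6.051347732543945)
side [260 183  25  22 405] [271.94320988 193.7654321 ] [ 426.37447293 -144.2156403    53.87823078] 19.177777281812723 1213.01001615803 ((445.7771301269531, 458.16912841796875), (1301.009033203125, 91.30268859863281), 88.1617660522461)
side [204 236  32  20 260] [219.91153846 245.26923077] [592.04726362 156.31277404 100.5241029 ] 2.2638241774984635 1213.01001615803 ((536.0913696289062, 605.1024780273438), (102.3503646850586, 1030.2354736328125), 7.170755386352539)
side [[526.51922213 136.13280415 100.29364425]
 [392.96026374 -96.76577868  18.61634821]]
```

View pics/topcrop.png

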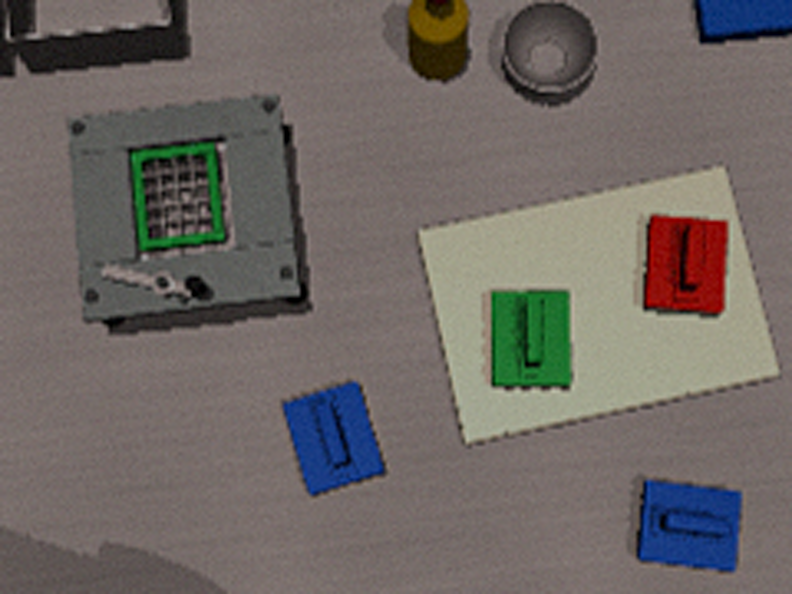

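View pics/sidecrop.png

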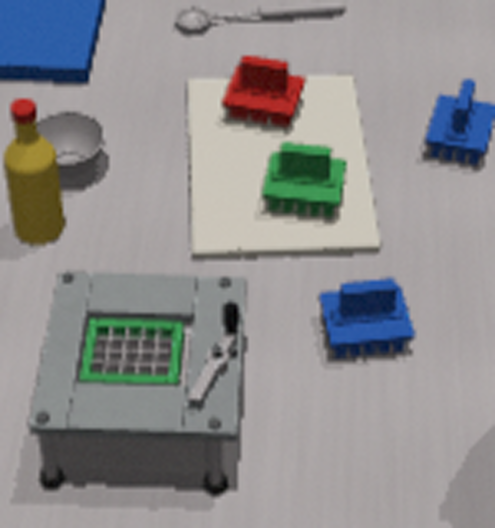

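```bash
cat >> h.py <<'E'
def tool(yaw,s=1):
    # jaw x axis = s*world y turned by yaw; y down
    x=s*np.array([-np.sin(yaw),np.cos(yaw),0]);y=np.array([0,0,-1.]);z=np.cross(x,y)
    q=R.from_matrix(np.c_[x,y,z]).as_quat();return np.array([q[3],q[0],q[1],q[2]])
E
python3 - <<'E'
from h import *
from rig import bot
s=bot.read_state();print(rot(s["tool_rot"]).as_matrix().round(2))
for sg in(1,-1):
    for p in((595,160,225),(427,-150,200),(595,160,140),(470,190,145)): print(sg,p,bot.ik(p,tool(0,sg)))
c=dict(np.load("top0.npz"))
# deck edges from dark-grey mask, rough yaw
uv=np.array([(130+x/3.3,110+y/3.3) for x,y in((72,120),(280,95),(300,296),(85,320))])
P=plane(c,uv,100);print(P.round(1),[np.degrees(np.arctan2(*(P[j]-P[i])[1::-1])).round(2) for i,j in((3,0),(2,1),(1,0),(2,3))],P.mean(0))
E
```

```text
[[ 0.37 -0.   -0.93]
 [ 0.93 -0.    0.37]
 [-0.   -1.    0.  ]]
1 (595, 160, 225) [ 2.03255997e-01  4.67424600e-01  1.35043324e+00 -4.44089210e-16
  1.32373481e+00 -1.36754033e+00]
1 (427, -150, 200) [-4.18779867e-01  1.34591588e-01  1.84588940e+00 -4.44089210e-16
  1.16111167e+00 -1.98957619e+00]
1 (595, 160, 140) [ 2.03255997e-01  5.49691213e-01  1.43420699e+00 -4.44089210e-16
  1.15769445e+00 -1.36754033e+00]
1 (470, 190, 145) [ 3.11910268e-01  3.21738953e-01  1.75549560e+00 -4.44089210e-16
  1.06435811e+00 -1.25888606e+00]
-1 (595, 160, 225) [ 2.03255997e-01  4.67424600e-01  1.35043324e+00 -4.44089210e-16
  1.32373481e+00  1.77405232e+00]
-1 (427, -150, 200) [-4.18779867e-01  1.34591588e-01  1.84588940e+00 -4.44089210e-16
  1.16111167e+00  1.15201646e+00]
-1 (595, 160, 140) [ 2.03255997e-01  5.49691213e-01  1.43420699e+00 -4.44089210e-16
  1.15769445e+00  1.77405232e+00]
-1 (470, 190, 145) [ 3.11910268e-01  3.21738953e-01  1.75549560e+00 -4.44089210e-16
  1.06435811e+00  1.88270659e+00]
[[678.1 259.6 100. ]
 [681.1  58.7 100. ]
 [483.2  58.  100. ]
 [482.4 260.  100. ]] [np.float64(-0.12), np.float64(0.19), np.float64(90.86), np.float64(90.21)] [581.22059883 159.07111688 100.        ]
```

```bash
cat >> h.py <<'E'
def snap(bot,name):
    st=bot.read_state();c=bot.read_camera("wrist");cv2.imwrite(f"pics/{name}.png",c["image"])
    np.savez(f"{name}.npz",ee_pos=st["ee_pos"],tool_rot=st["tool_rot"],**c);return c,st
def load(name):
    c=dict(np.load(f"{name}.npz"));return c,c
E
python3 - <<'E'
from h import *
from rig import bot
bot.move_to([575,160,240],tool(0)); snap(bot,"wd1"); 
bot.move_to([427,-150,195],tool(0)); snap(bot,"wb1"); print(bot.read_state()["clock"],bot.read_state()["ft_force"])
E
```

```text
3.4083 [0.47636356 0.4957948  0.00099198]
```

View pics/wd1.png

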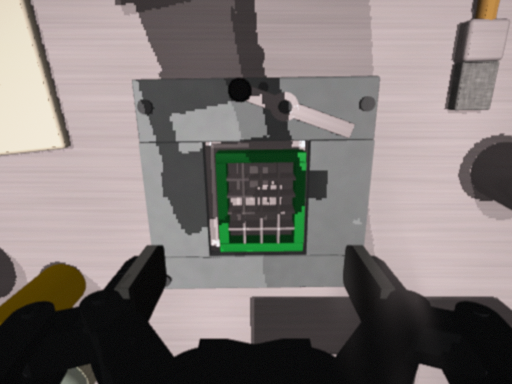

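View pics/wb1.png

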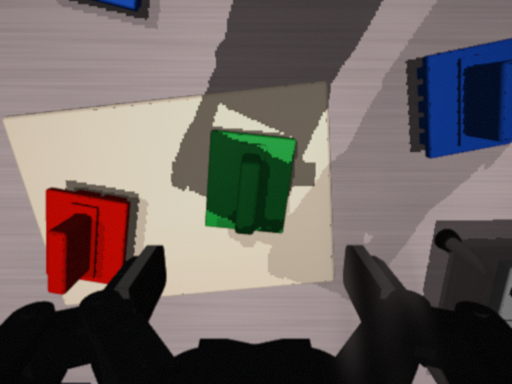

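```bash
python3 - <<'E'
from h import *
def rect(P):
    (c,(w,h),a)=cv2.minAreaRect(P[:,:2].astype(np.float32));return np.round(c,2),np.round((w,h),1),round(a,2)
for n,zt in(("wd1",100),("wb1",50)):
    c,st=load(n);im=c["image"];hsv=cv2.cvtColor(im,cv2.COLOR_BGR2HSV)
    m=cv2.inRange(hsv,(45,120,25),(80,255,255))
    k,l,s,ce=cv2.connectedComponentsWithStats(m);i=1+np.argmax(s[1:,4]);m=(l==i)
    print(n,s[i]);P=cloud(c,st);q=P[m];print("z pct",np.percentile(q[:,2],[2,10,50,90,98]).round(1))
    cnt=max(cv2.findContours(m.astype(np.uint8),cv2.RETR_EXTERNAL,cv2.CHAIN_APPROX_NONE)[0],key=len)[:,0,:]
    print("outer on plane",rect(plane(c,cnt,zt,st)))
    if n=="wb1":
        t=q[q[:,2]>85];print("ridge top by depth",len(t),rect(t),np.median(t,0),t[:,:2].mean(0))
        t=q[abs(q[:,2]-50)<6];print("plate",len(t),rect(t))
    else:
        # holes
        d=c["depth"]; print("deck z",dpt(c,[(170,240),(345,230),(180,130),(350,150)],st)[:,2])
        g=cv2.cvtColor(im,cv2.COLOR_BGR2GRAY)
    cv2.imwrite(f"pics/{n}c.png",cv2.resize(im[70:270,120:390],None,fx=2.9,fy=2.9,interpolation=cv2.INTER_CUBIC))
E
```

```text
wd1 [ 216  150   91  103 3934]
z pct [ 85.9  92.4  99.9 100.9 101.5]
outer on plane (array([592.44, 166.75]), array([98.7, 80.3]), 0.69)
deck z [100.46235734 100.16966439  99.86928992  99.67458034]
wb1 [ 206  131   90  103 7754]
z pct [48.7 49.3 50.5 94.8 95.9]
outer on plane (array([ 430.01, -155.39]), array([74.8, 94.5]), 83.92)
ridge top by depth 1500 (array([ 405.15, -152.98]), array([ 16., 103.]), 84.12) [ 424.54194645 -154.84156646   94.8254523 ] [ 424.10705228 -155.02435161]
plate 6133 (array([ 428.22, -155.28]), array([75. , 90.7]), 83.89)
```

View pics/wd1c.png

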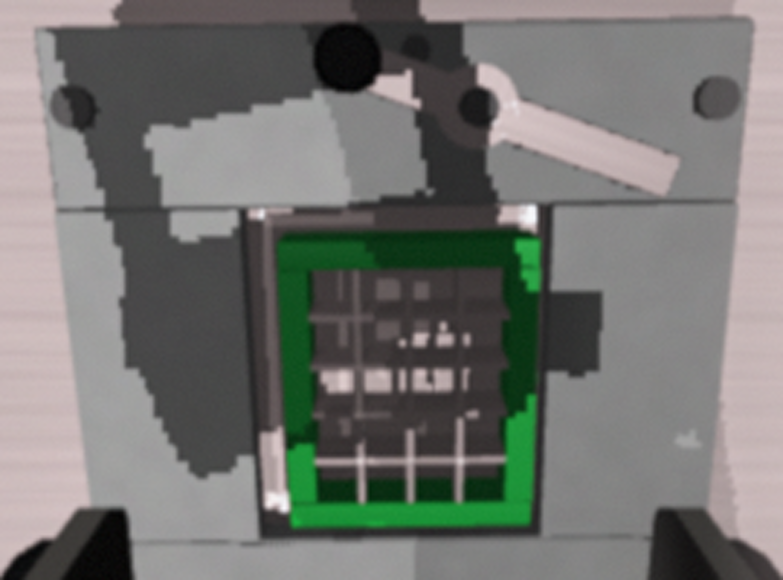

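View pics/wb1c.png

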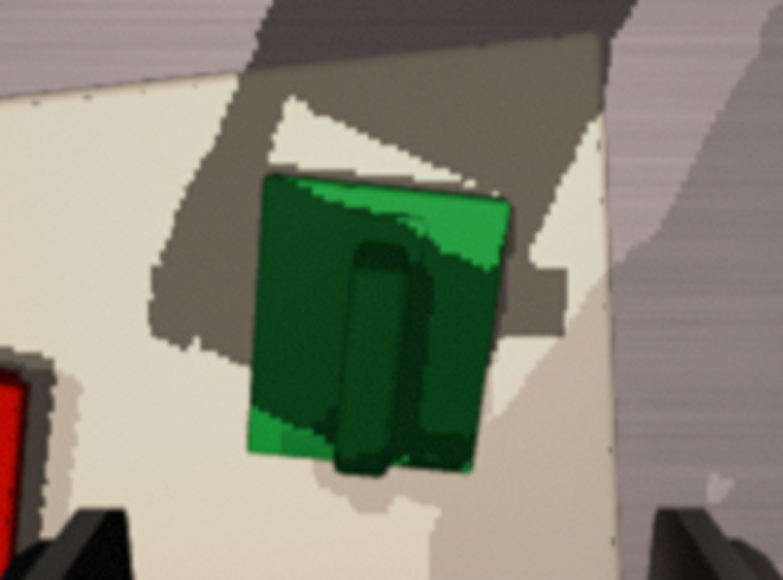

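```bash
python3 - <<'E'
from h import *
c,st=load("wd1");im=c["image"];hsv=cv2.cvtColor(im,cv2.COLOR_BGR2HSV)
m=cv2.inRange(hsv,(45,120,25),(80,255,255));P=cloud(c,st)
mm=(m>0)&(abs(P[...,2]-100)<2.5)
mm=cv2.morphologyEx(mm.astype(np.uint8),cv2.MORPH_CLOSE,np.ones((3,3)))
k,l,s,ce=cv2.connectedComponentsWithStats(mm);i=1+np.argmax(s[1:,4]);mm=(l==i).astype(np.uint8);print(s[i])
cs,h=cv2.findContours(mm,cv2.RETR_CCOMP,cv2.CHAIN_APPROX_NONE)
for ct,hh in zip(cs,h[0]):
    if len(ct)>100: print(hh[3],cv2.minAreaRect(plane(c,ct[:,0],100,st)[:,:2].astype(np.float32)))
# per-side line fits of outer boundary
q=plane(c,np.argwhere(mm)[:,::-1],100,st)
def side(ax,sgn):
    o=1-ax;ctr=np.median(q,0);b=[]
    for t in np.arange(-25,26,2.0):
        sel=abs(q[:,o]-ctr[o]-t)<1.5
        v=q[sel,ax];b.append((t+ctr[o],v.max() if sgn>0 else v.min()))
    b=np.array(b);f=np.polyfit(b[:,0],b[:,1],1);r=b[:,1]-np.polyval(f,b[:,0]);f=np.polyfit(b[abs(r)<1.5,0],b[abs(r)<1.5,1],1)
    return np.polyval(f,ctr[o]).round(2),f[0].round(4)
print("x-",side(0,-1),"x+",side(0,1),"y-",side(1,-1),"y+",side(1,1))
# deck
u=(abs(P[...,2]-100)<3)&(m==0)
u=cv2.morphologyEx(u.astype(np.uint8),cv2.MORPH_OPEN,np.ones((3,3)))
ct=max(cv2.findContours(u,cv2.RETR_EXTERNAL,cv2.CHAIN_APPROX_NONE)[0],key=len)[:,0]
D=plane(c,ct,100,st);
e=D[(abs(D[:,1]-160)<85)&(D[:,0]<500)]; print("near edge",np.polyfit(e[:,1]-160,e[:,0],1),len(e))
for sg in(-1,1):
    e=D[(abs(D[:,0]-540)<55)&(sg*(D[:,1]-160)>85)]; print("y edge",sg,np.polyfit(e[:,0]-590,e[:,1],1),len(e))
# knob & dark disc at pivot
P2=P.reshape(-1,3);t=P2[(P2[:,2]>148)&(P2[:,2]<160)&(abs(P2[:,0]-505)<60)&(abs(P2[:,1]-160)<100)];print("knob",len(t),np.median(t,0),cv2.minEnclosingCircle(t[:,:2].astype(np.float32)))
t=P2[(P2[:,2]>114)&(P2[:,2]<121)&(abs(P2[:,0]-520)<60)&(abs(P2[:,1]-170)<100)];print("arm",len(t),cv2.minAreaRect(t[:,:2].astype(np.float32)))
E
```

```text
[ 216  151   91  101 3270]
-1 ((592.7349243164062, 166.6033935546875), (96.13018798828125, 80.0057144165039), 0.7875897884368896)
0 ((593.177001953125, 166.6621551513672), (80.41459655761719, 63.934539794921875), 1.2610247135162354)
x- (np.float64(545.15), np.float64(-0.0009)) x+ (np.float64(640.1), np.float64(-0.0006)) y- (np.float64(126.97), np.float64(0.0168)) y+ (np.float64(205.84), np.float64(0.033))
near edge [-6.50177493e-03  4.86430661e+02] 286
y edge -1 [-5.93415591e-02  5.98473646e+01] 178
y edge 1 [8.38963971e-02 2.65547603e+02] 169
knob 466 [494.71700935 150.45726904 154.68981437] ((494.87109375, 150.4242706298828), 7.900202751159668)
arm 1795 ((510.31396484375, 197.09613037109375), (87.55497741699219, 21.644739151000977), 72.56095886230469)
```

```bash
python3 - <<'E'
from h import *
from rig import bot
c,st=load("wb1");P=cloud(c,st).reshape(-1,3)
t=P[(P[:,2]>92.5)&(abs(P[:,0]-428)<60)&(abs(P[:,1]+155)<40)]
print(cv2.minAreaRect(t[:,:2].astype(np.float32)),len(t))
yaw=np.radians(-6.1);q=tool(yaw)
bot.move_gripper(60,50)
bot.servo_line([428.2,-155.3,110],q,speed=120)
hit=bot.servo_line([428.2,-155.3,77],q,speed=60,until_force=8);print("hit",hit,bot.read_state()["ee_pos"])
bot.move_gripper(0,50);s=bot.read_state();print(s["grip_width"],s["ft_force"],s["clock"])
E
```

```text
((420.3232421875, -159.1334228515625), (60.393558502197266, 73.61369323730469), 48.272300720214844) 18312
hit False [ 428.27346131 -155.35238388   77.02957527]
15.489465083150312 [-0.17253245  1.66562256  4.79459397] 5.8083
```

```bash
python3 - <<'E'
from h import *
from rig import bot
bot.servo_line([428.2,-155.3,200],speed=120)
s=bot.read_state();print(s["grip_width"],s["ft_force"])
snap(bot,"wh1");print(bot.read_state()["clock"])
c,st=load("wh1");P=cloud(c,st)
T=rot(st["tool_rot"]).as_matrix();L=(P-st["ee_pos"])@T
hsv=cv2.cvtColor(c["image"],cv2.COLOR_BGR2HSV);m=cv2.inRange(hsv,(45,120,15),(80,255,255))>0
l=L[m];print(m.sum(),np.percentile(l[:,1],[5,25,50,75,95]).round(1))
h=np.histogram(l[:,1],bins=np.arange(-30,60,3));print([(int(a),int(b)) for a,b in zip(h[1],h[0]) if b>20])
E
```

```text
14.917119631314309 [-0.78172387  0.48690501 -2.98039472]
7.0333
16922 [-18.3 -16.7  26.5  27.3  28.1]
[(-24, 21), (-21, 1290), (-18, 3289), (-15, 154), (-12, 120), (-9, 98), (-6, 95), (-3, 101), (0, 82), (3, 82), (6, 81), (9, 77), (12, 76), (15, 68), (18, 52), (21, 1129), (24, 3816), (27, 6088), (30, 87)]
```

View pics/wh1.png

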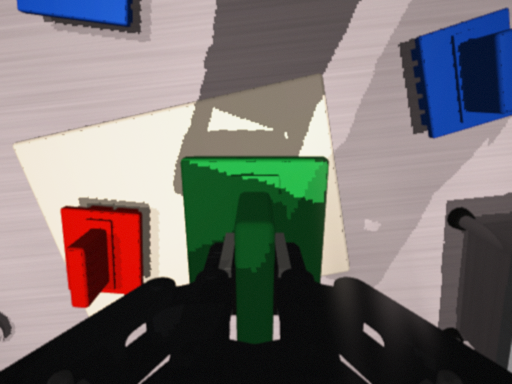

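```bash
python3 - <<'E'
from h import *
c,st=load("wh1");P=cloud(c,st)
T=rot(st["tool_rot"]).as_matrix();L=(P-st["ee_pos"])@T
hsv=cv2.cvtColor(c["image"],cv2.COLOR_BGR2HSV);m=cv2.inRange(hsv,(45,120,15),(80,255,255))>0
l=L[m&(abs(L[...,1]-27)<4)]
A=np.c_[l[:,[0,2]],np.ones(len(l))];f,*_=np.linalg.lstsq(A,l[:,1],rcond=None);print("plate plane slopes x,z,offs",f.round(4))
print("z extents",l[:,2].max(),"x",l[:,0].min(),l[:,0].max())
for ax,o,sg,rng in((2,0,1,np.arange(-30,31,3)),(0,2,-1,np.arange(0,40,3)),(0,2,1,np.arange(0,40,3))):
    b=[]
    for t in rng:
        v=l[abs(l[:,o]-t)<1.5,ax]
        if len(v):b.append((t,v.max() if sg>0 else v.min()))
    b=np.array(b);print(ax,sg,np.polyfit(b[:,0],b[:,1],1).round(4),b[:,1].std().round(2), np.median(b[:,1]).round(2))
l=L[m&(L[...,1]<-14)&(L[...,1]>-22)];print("ridge top",np.median(l,0),cv2.minAreaRect(l[:,[0,2]].astype(np.float32)))
E
```

```text
plate plane slopes x,z,offs [-1.90000e-03 -2.50000e-03  2.70305e+01]
z extents 45.62324100732726 x -37.817050536524256 37.02326826714473
2 1 [-3.00000e-04  4.54617e+01] 0.1 45.44
0 -1 [-1.28000e-02 -3.70024e+01] 0.25 -37.26
0 1 [1.77000e-02 3.60371e+01] 0.36 36.35
ridge top [ -0.45130624 -17.63086209   5.53958123] ((-0.3605690002441406, 1.4314193725585938), (51.948036193847656, 43.8599853515625), 53.41182327270508)
```

```bash
python3 - <<'E'
from h import *
from rig import bot
q=tool(0.011)
bot.move_to([592.4,167.0,240],q)
bot.servo_line([592.4,167.0,172],q,speed=100);bot.dwell(0.3)
s=bot.read_state();print(s["ee_pos"],s["ft_force"]);snap(bot,"wd2")
hit=bot.servo_line([592.4,167.0,150],q,speed=12,until_force=5)
s=bot.read_state();print(hit,s["ee_pos"],s["ft_force"],s["moment"],s["clock"]);snap(bot,"wd3")
E
```

```text
[592.48276825 167.04184767 172.35200855] [ 0.09013464  0.0221458  -3.44716918]
False [592.40656377 166.98911244 150.06009297] [ 0.58677913  0.42633093 -3.74860107] [-0.07051936 -0.0588784  -0.01874262] 11.5667
```

View pics/wd2.png

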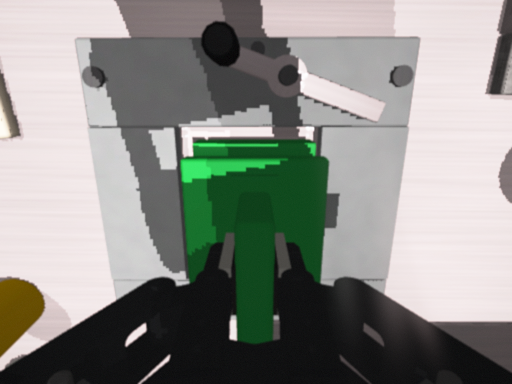

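View pics/wd3.png

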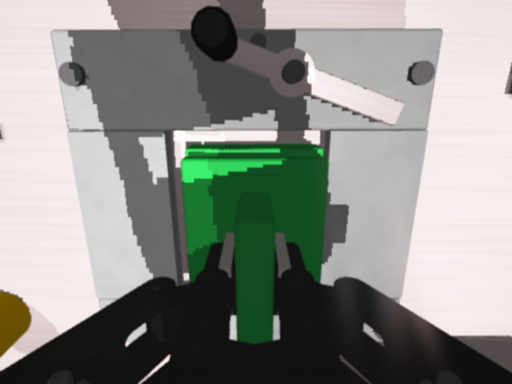

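The block sits at TCP z 150, 12 mm below the expected tooth-to-blade contact height (162), with no contact force. The teeth are in their cells, so I'll continue gently.

```bash
python3 - <<'E'
from h import *
from rig import bot
hit=bot.servo_line([592.4,167.0,132],speed=10,until_force=6)
s=bot.read_state();print(hit,s["ee_pos"],s["ft_force"],s["moment"],s["grip_width"],s["clock"]);snap(bot,"wd4")
E
```

```text
True [592.39534436 167.01991999 137.17884448] [-1.35799533 -0.14672436  5.69317217] [-0.09836929  0.14305488  0.02638818] 15.489148265321402 12.8333
```

View pics/wd4.png

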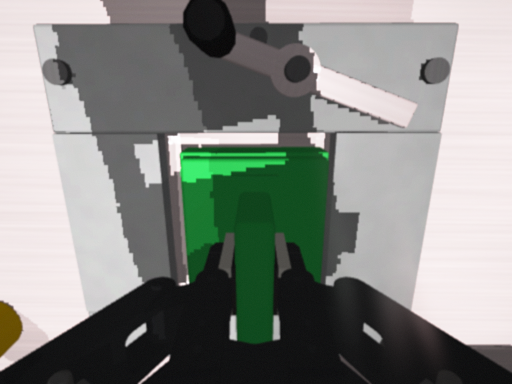

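```bash
python3 - <<'E'
from h import *
from rig import bot
bot.move_gripper(45);bot.dwell(0.2)
bot.servo_line([592.4,167,235],speed=120);bot.move_to([560,167,250],tool(0.011))
snap(bot,"wd5");print(bot.read_state()["clock"])
c,st=load("wd5");P=cloud(c,st).reshape(-1,3)
hsv=cv2.cvtColor(c["image"],cv2.COLOR_BGR2HSV);m=(cv2.inRange(hsv,(45,120,15),(80,255,255))>0).ravel()
t=P[m&(abs(P[:,2]-110)<5)];print("plate z",np.median(t,0),np.percentile(t[:,2],[5,95]),cv2.minAreaRect(t[:,:2].astype(np.float32)))
A=np.c_[t[:,:2]-[590,165],np.ones(len(t))];print(np.linalg.lstsq(A,t[:,2],rcond=None)[0])
t=P[m&(P[:,2]>140)];print("ridge z",np.median(t,0))
t=P[(P[:,2]>150)&(P[:,2]<160)&(abs(P[:,0]-500)<50)&(abs(P[:,1]-160)<60)&~m];print("knob",np.median(t,0),cv2.minEnclosingCircle(t[:,:2].astype(np.float32)))
E
```

```text
14.7667
plate z [584.77322626 166.48593866 110.05882587] [108.76267663 113.95751233] ((592.166015625, 166.90200805664062), (91.3498306274414, 76.10773468017578), 0.6926208138465881)
[-1.16756945e-03  7.39597232e-04  1.10339345e+02]
ridge z [586.55374604 166.60797305 154.74589019]
knob [494.57880369 150.6043473  154.51291449] ((494.8250732421875, 150.56585693359375), 8.028329849243164)
```

View pics/wd5.png

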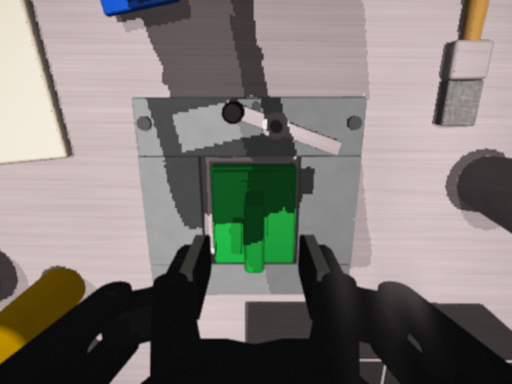

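```bash
python3 - <<'E'
from h import *
for n,uv in(("wd5",(276,126)),("wd4",(298,69)),("wd3",(293,71))):
    c,st=load(n);print(n,plane(c,[uv],118,st),dpt(c,[uv],st))
    P=cloud(c,st).reshape(-1,3);z=P[:,2]
    t=P[(z>114)&(z<119.5)&(abs(P[:,0]-520)<35)&(P[:,1]>195)&(P[:,1]<236)]
    print(len(t),np.polyfit(t[:,1],t[:,0],1), t[:,1].max())
    print(np.polyval(np.polyfit(t[:,1],t[:,0],1),[150.5,184]))
E
```

```text
wd5 [[506.86881445 184.12410704 118.        ]] [[505.99656693 183.37180034 128.51607674]]
738 [3.40110239e-01 4.43686317e+02] 235.9409133214449
[494.87290793 506.26660093]
wd4 [[505.79944948 184.7808129  118.        ]] [[506.7125976  183.41832212 128.22818186]]
2669 [3.44523369e-01 4.43164304e+02] 235.99624026780515
[495.01507087 506.55660373]
wd3 [[505.58224431 184.13307987 118.        ]] [[506.38648863 182.99134257 127.65563621]]
2259 [3.14607060e-01 4.49824941e+02] 235.99335036072014
[497.17330403 507.71264055]
```

```bash
python3 - <<'E'
from h import *
from rig import bot
pv=np.array([506.3,183.5])
def k(a,r=35): return pv+r*np.array([-np.sin(a),-np.cos(a)])
def pos(a,z): return [*k(a),z]
Q=lambda a: tool(np.pi/2-a,-1)
a0=0.335
for a in(a0,1.0,1.56,1.7): print(bot.ik(pos(a,144),Q(a)))
bot.move_gripper(34)
bot.move_to(pos(a0,215),Q(a0))
hit=bot.servo_line(pos(a0,144),Q(a0),speed=80,until_force=5)
bot.move_gripper(24)
s=bot.read_state();print(hit,s["ee_pos"],s["ft_force"],s["clock"],s["grip_width"])
snap(bot,"wk1")
E
```

```text
[ 2.24344877e-01  3.43795493e-01  1.72791415e+00 -4.44089210e-16
  1.06988301e+00  5.59344877e-01]
[ 2.59739800e-01  3.18052980e-01  1.76320253e+00 -4.44089210e-16
  1.06033714e+00  1.25973980e+00]
[ 2.98144055e-01  3.20433998e-01  1.75996611e+00 -4.44089210e-16
  1.06119255e+00  1.85814406e+00]
[ 3.07205231e-01  3.24611526e-01  1.75427411e+00 -4.44089210e-16
  1.06270702e+00  2.00720523e+00]
False [494.90145146 150.46070611 144.29278639] [ 0.71772772  0.27280358 -0.01744539] 18.0 24.243660167498216
```

View pics/wk1.png

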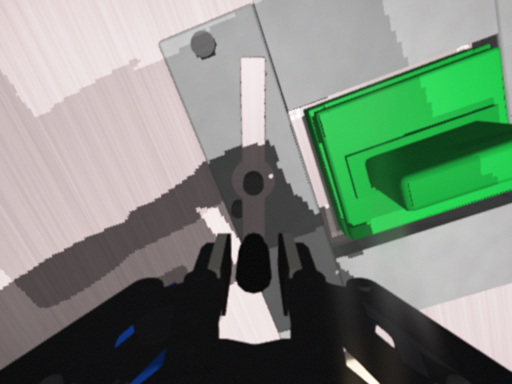

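The picture shows the knob at (253,265), centred between the pads. The arm points straight along the tool and the green block sits flat. Now I'll turn it.

```bash
python3 - <<'E'
from h import *
from rig import bot
pv=np.array([506.3,183.5])
pos=lambda a,z:[*(pv+35*np.array([-np.sin(a),-np.cos(a)])),z]
Q=lambda a: tool(np.pi/2-a,-1)
for a in list(np.arange(0.5,1.51,0.167))+[1.56,1.61,1.66,1.70,1.74]:
    hit=bot.servo_line(pos(a,144),Q(a),speed=30,until_force=9)
    s=bot.read_state();print(round(a,2),hit,s["ee_pos"].round(1),s["ft_force"].round(1),round(s["clock"],1))
    if hit: break
snap(bot,"wk2")
E
```

```text
0.5 False [489.6 152.8 144.1] [-0.   0.6 -0.3] 18.4
0.67 False [484.7 156.  144. ] [0.4 1.5 0.4] 18.7
0.83 False [480.5 159.9 144. ] [-0.3  0.6 -0.8] 19.1
1.0 False [476.9 164.5 144. ] [ 0.9 -0.1 -0. ] 19.4
1.17 False [474.1 169.7 144. ] [-0.1 -0.2  0. ] 19.8
1.34 False [472.3 175.2 144. ] [ 0.4 -0.2 -0.1] 20.1
1.5 False [471.4 181.  144. ] [ 0.1 -0.5 -0.4] 20.4
1.56 False [471.3 183.  144. ] [ 1.   0.3 -0.2] 20.7
1.61 False [471.3 184.8 144. ] [0.3 0.1 0.3] 20.9
1.66 False [471.4 186.6 144. ] [0.1 0.5 0.7] 21.2
1.7 False [471.7 187.5 144. ] [ 1.4 -5.3  0.2] 21.4
1.74 False [472.1 187.8 144. ] [  2.6 -15.    1.4] 21.7
```

View pics/wk2.png

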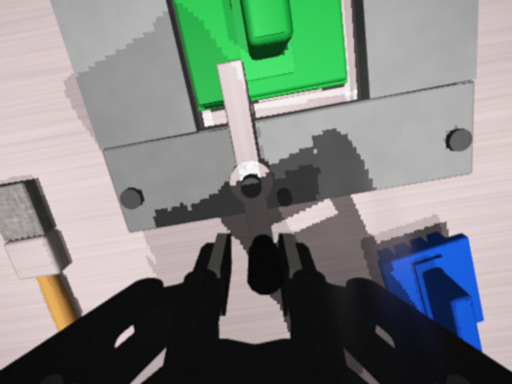

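The stop was felt at about 15 N on the tool, and the arm lies over the plate. I'll back off, open the gripper, retreat and measure.

```bash
python3 - <<'E'
from h import *
from rig import bot
s=bot.read_state();p=s["ee_pos"]
bot.servo_line([471.4,185.5,144],speed=30)
bot.move_gripper(45);bot.servo_line([471.4,185.5,240],speed=120)
bot.move_to([545,167,260],tool(0.011));bot.dwell(0.3)
snap(bot,"wf");s=bot.read_state();print(s["clock"],s["ft_force"])
c,st=load("wf");P=cloud(c,st).reshape(-1,3);z=P[:,2]
t=P[(z>150)&(z<160)&(abs(P[:,0]-480)<40)&(abs(P[:,1]-180)<40)];kn=cv2.minEnclosingCircle(t[:,:2].astype(np.float32));print("knob",kn)
d=np.array([506.3,183.5])-kn[0];print("angle",np.arctan2(d[0],d[1])+0.011,np.hypot(*d))
hsv=cv2.cvtColor(c["image"],cv2.COLOR_BGR2HSV);m=(cv2.inRange(hsv,(45,120,15),(80,255,255))>0).ravel()
t=P[m&(abs(z-110)<3)];print("plate",np.median(t,0),cv2.minAreaRect(t[:,:2].astype(np.float32)))
c=bot.read_camera("side");cv2.imwrite("pics/sidef.png",cv2.resize(c["image"][130:360,160:340],None,fx=2.6,fy=2.6))
E
```

```text
26.5083 [-0.88580356 -0.09822176  0.54098311]
knob ((471.20556640625, 183.00436401367188), 7.841099739074707)
angle 1.5676743425700925 35.09793333370318
plate [589.1727821  155.15887463 109.98533535] ((592.232177734375, 166.9442901611328), (91.76080322265625, 76.11885833740234), 0.8018877506256104)
```

View pics/wf.png

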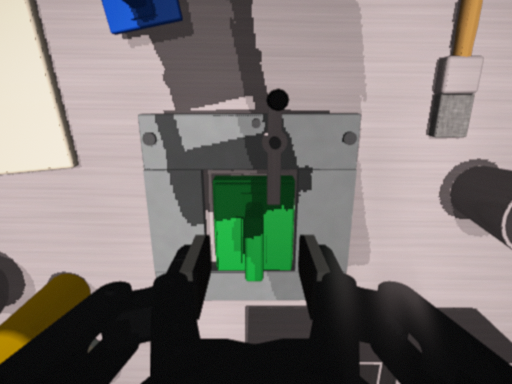

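View pics/sidef.png

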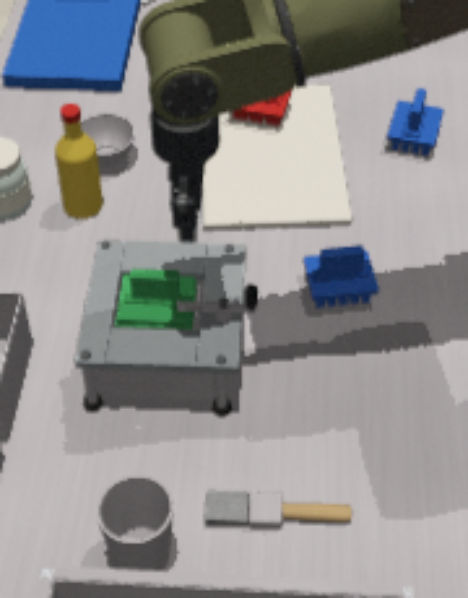

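Catch at 1.57, plate top at 110 mm so the block is home, gripper clear, and the bystanders in view look untouched. Handing in.

```bash
python3 - <<'E'
from rig import bot
print(bot.finish_job())
E
```

```text
the job is handed in; nothing more can be done
None
```

The green block is in the dicer's blade grid with the catch turned over it to its stop. I handed the job in at about 26.5 s; the hand-in reports no verdict.

**What I did:** I took the green block off the board by its ridge and lined it up with the cassette as the wrist camera measured it. The teeth went into their cells at the first try with no measurable contact. I kept lowering until a 6 N change in force stopped the move, with the tool at the height I expected for fully home. I then turned the catch with the open jaws around its knob until it met the stop, at about 15 N on the tool.

**Last checks:**
- **Block:** the plate top is at 110 mm, which puts the block's origin at 75 mm. It sits level and about 4 mm from the seat's estimated centre. Of that centre, the y coordinate is the less certain: the two deck edges I took it from did not fit equally well.
- **Catch:** about 1.57 rad from the knob's position.
- **Gripper:** clear of everything before hand-in.
- **Bystanders:** those visible in the last pictures look unmoved. I judged this by eye and did not measure it. The red block was partly hidden behind the arm, and I did not re-check the spoon.

No check failed.

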